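# Close the filling valve and check the sample temperature

### The arm

A 6-joint arm with a two-finger parallel gripper is mounted at the origin on the work surface. World frame = base frame: x ahead of the robot, y to its left, z up, the work surface at z = 0. Lengths are in m, angles in rad, forces in N, time in s.
With the tool pointing down it reaches from about 0.425 to 0.95 m from the base axis. Payload 3.5 kg.
Tool frame: the origin (TCP) lies between the finger pads; the fingertips stand 19 mm ahead of it and the grasp point (between the pads) is the TCP; z points along the fingers, y is the line along which they close (so a half turn about z gives the same grasp; the last joint's range is limited). The gripper opens to 85 mm and grips with 20 to 120 N. Pads are 22 mm wide; open, the fingers measure 114 mm over their backs; the gripper's body (76 mm by 85 mm) begins 54 mm behind the grasp point. The pads swing forward as they close: fully open they stand 13 mm farther back than shut.
Start: joints at [1.179, 0.286, 1.577, -0, 1.279, -0.15], TCP at [0.162, 0.655, 0.214] pointing down, gripper open.
Joint ranges: [-2.77, 2.77], [-0.9, 2.22], [0.21, 2.48], [-1.53, 4.67], [0.24, 2.81], [-2.84, 2.84]. Speed limits (rad/s): [2.79, 2.79, 3.14, 3.14, 3.14, 3.14].

### API

Orientations are given as a unit quaternion [x, y, z, w].
In Python, from plant import monitor, eyes, ctrl gives the robot as it stands.
- The arm moves only by the shell command python3 -m handwheel 'ROWS' [FORCE]. ROWS is JSON, a list of rows, each a list of 7 numbers: the shift along the tool's x, y, z in units of 40 cm (1.0 is 40 cm), then the turn, a rotation vector about the tool's x, y, z in units of pi rad (1.0 is pi rad), then the opening, from -1 (shut) to 1 (fully open). A call has 1 to 12 rows; each row is the pose to reach, as a shift and turn from the pose commanded when the call began, along the tool's axes at that moment, turning the shorter way round; what a row does not reach only later rows make up. A row lasts 1/8 s, in which the tool goes at most 62.5 mm and 10.7 degrees, less where a joint would pass 70% of its speed; a pose out of reach is approached as far as the arm can. A call with a number of a shift or a turn outside -1 to 1 is refused whole. A call with a gripper value outside its range is refused whole. The fingers move at their own pace and stop on an object; FORCE is the grip in N (left out, the last holds). Time passes only in rows, so rows that repeat a pose let the fingers close. It gives the time, the measured TCP pose, the force, the opening and the grip force at its end, in the units of the state.
- monitor.get_state(): the state, without advancing time (a new reading comes with each control period).
- eyes.read_camera(name): name is "scene" or "top" or "wrist"; returns the picture (420x560x3 uint8, red, green, blue); there is no depth.
- eyes.camera_params(name): a dict with "K" (3x3 intrinsics, pixels), "R" (3x3) and "t" (3): a world point X has camera coordinates R X + t. Camera axes: x right, y down, z forward; pixel columns grow to the right and rows downward; lengths in m; the calibration is good to about 2 mm. The wrist camera is an equidistant fisheye: a pixel r from the principal point sees the ray r / f radians off the axis. A picture is of the moment at which its call begins: read the wrist's pose just before it. camera_params takes no time and is no camera call; for the wrist camera it gives the pose at the moment of the call.
- ctrl.sign_off(): hands the job in; it is judged then, once.
The state is a dict: "time": time; "qpos": joint angles; "dq": joint speeds; "joint_efforts": joint torques, N m; "eef_pos": TCP position; "tcp_rot": TCP orientation; "contact_force": force on the tool from outside, world axes, zero at the start; "wrist_torque": the same for the moment, N m; "opening": opening from 0.0 (shut) to 1.0 (fully open); "finger_force": force on a finger pad.
Only numpy, scipy, OpenCV 4.12 (cv2) and the standard library are available. Lean on these libraries where they do the work, as an engineer would, in place of code of your own. Each camera call takes 0.05 s, during which the arm holds its last target. There are 200 camera calls.

### The job

At the bottle filling bench, first shut the blue-handled ball valve: swing its handle all the way to its closed stop, square across the pipe. Then lift the yellow probe thermometer out of its stand, dip its tip at least halfway down into the steel sample beaker, keeping hold of it and leaving it there for a good second, and finally set it gently back, fully home and upright in its stand. The valve must stay shut, and the beaker, the two bottles and the jar must stay standing where they are.

Things in the scene. Friction and masses are not known exactly. Their poses are not given: they have to be found in the camera images.
- valve_lever (a joint): angle of the ball valve's lever about its vertical axis, rad: 0 = fully closed (lever square across the pipe, along valve_stand's own -x), 1.571 = fully open (lever along the pipe, along valve_stand's own +y, over the spout). Stops at both ends, stiff (about 0.25 N m), stays where it is left. Closing turns it counter-clockwise seen from above.
- lever_grip (a point): middle of the lever's blue grip, 95 mm from the turning axis, 190 mm above the bench. The grip is a level bar 90 mm long (45 to 135 mm from the axis), 16 mm wide, 20 mm tall; free space beneath it (the pipe's top lies 41 mm below its underside; the valve block ends 31 mm from the axis). Its x axis points inward along the lever to the turning axis, z up
- valve_axis (a point): point on the lever's vertical turning axis, at the height of the grip (190 mm above the bench)
- valve_stand: fixed stainless product line: pipe 38 mm thick along its own y at 120 mm height, from 200 mm at -y (where it goes down to the bench) to 110 mm at +y (spout, over a white drip tray 100 mm square), with the ball valve in the middle. Origin on the bench under the valve's axis, z up
- probe: yellow probe thermometer standing upright in its stand, 80 g. Origin on its axis at the underside of a black flange (44 mm diameter, 6 mm thick), z up. Above the flange a yellow body 32 mm (x) by 20 mm (y), its top 57 mm above the origin; below the flange a black collar 20 mm in diameter and 8 mm long, tapering to 14 mm below, then a steel stem 6 mm in diameter that ends 85 mm below the origin
- probe_tip (a point): lower end of the probe's stem, 85 mm below its origin
- probe_grip (a point): middle of the probe's yellow body, 36 mm above its origin; grip across the 20 mm faces (its y axis)
- stand: fixed probe stand: black round foot 84 mm in diameter, 10 mm thick, with an upright white tube 34 mm outside, 26 mm inside, its rim 105 mm above the bench, open to 12 mm above the bench. Origin on the bench on the tube's axis. The probe is home when its flange rests on the rim
- stand_rim (a point): centre of the stand's tube mouth, 105 mm above the bench
- beaker: loose open steel sample beaker, 76 mm in diameter at the rim, 80 mm tall, walls 3 mm, 300 g, nothing to be seen in it. Origin under its centre
- beaker_rim (a point): centre of the beaker's mouth, 80 mm above its origin
- bottle_blue: closed white bottle with blue cap, 60 mm diameter, 135 mm tall, loose; leave alone. Origin under its centre
- bottle_white: closed white bottle with white cap, 60 mm diameter, 135 mm tall, loose; leave alone. Origin under its centre
- jar: closed white jar with green lid, 72 mm diameter, 90 mm tall, loose; leave alone. Origin under its centre
Not all that is in view belongs to the job. What is shaped like the beaker but orange or pink is not meant. What is shaped like the stand but purple is not meant.

How it is judged:
By the outcome, as a careful person would: the job done as asked, in the order asked, and still so for the second after the job is handed in, with the robot touching nothing.
It also fails if it takes over 67 s, if anything falls off the work surface, if the arm or the gripper's body presses on something with over 40 N, if the wrist force passes 120 N, or if a joint passes its speed limit or range.

## Working session

There is one attempt and no reset: what is moved stays moved. The work goes in short steps, Python scripts to look and compute and a shell command to move; the robot and the scene stay as the last step left them, time stands still between calls to the robot, and variables do not carry over. Pictures are saved under pics/ and viewed, at most 10 in all, crops included, and the job is handed in when it is done.

```bash
ls; mkdir -p pics; cat > h.py <<'E'
import numpy as np, cv2
from plant import monitor, eyes, ctrl
E
python3 - <<'E'
from h import *
s=monitor.get_state(); print(s)
for n in ["scene","top"]:
    im=eyes.read_camera(n); cv2.imwrite(f"pics/{n}0.png",im[:,:,::-1]); p=eyes.camera_params(n); print(n,p)
    np.save(f"pics/{n}0.npy",im)
print(eyes.camera_params("wrist"))
a=cv2.imread("pics/scene0.png");b=cv2.imread("pics/top0.png")
E
```

```text
pics
{'time': 0.0, 'qpos': array([ 1.17901609e+00,  2.87199388e-01,  1.57816874e+00,  3.90834072e-06,
        1.27859276e+00, -1.49988654e-01]), 'dq': array([ 0.0002928 , -0.00028293, -0.00016638, -0.00106475, -0.00181747,
       -0.00076261]), 'joint_efforts': array([ 5.75580816e-04, -4.05975723e+01, -2.92629665e+01, -9.76253182e-05,
        5.66947521e-03, -7.86776297e-07]), 'eef_pos': array([0.16131945, 0.65472734, 0.21292921]), 'tcp_rot': array([ 1.20601983e-01,  9.92700236e-01, -1.14044099e-03, -3.18653966e-04]), 'contact_force': array([-0.23902525, -0.59981724,  0.40775266]), 'wrist_torque': array([ 0.01564509, -0.01491982,  0.00681602]), 'finger_force': 0.0, 'opening': 1.0002819447959033}
scene {'K': array([[379.18296386,   0.        , 271.83873907],
       [  0.        , 379.18296386, 207.96214338],
       [  0.        ,   0.        ,   1.        ]]), 'R': array([[ 0.88243956,  0.46992622,  0.02167413],
       [ 0.2995977 , -0.52587656, -0.79604966],
       [-0.36268669,  0.70895924, -0.6048431 ]]), 't': array([-0.4892252 , -0.07593581,  1.2475253 ])}
top {'K': array([[399.38185899,   0.        , 279.9253248 ],
       [  0.        , 399.38185899, 211.62823206],
       [  0.        ,   0.        ,   1.        ]]), 'R': array([[-0.02127814, -0.9994224 ,  0.02649731],
       [-0.99299799,  0.01804615, -0.11674475],
       [ 0.11619915, -0.02879589, -0.99280842]]), 't': array([-0.01961796,  0.57104222,  1.00487804])}
{'K': array([[325.1922621 ,   0.        , 275.64573637],
       [  0.        , 325.1922621 , 211.64725531],
       [  0.        ,   0.        ,   1.        ]]), 'R': array([[ 0.24047775,  0.97064861, -0.00342568],
       [ 0.91752239, -0.22616128,  0.32711426],
       [ 0.31673825, -0.08180684, -0.94497858]]), 't': array([-0.67541394, -0.04273871,  0.38123516])}
```

View pics/scene0.png

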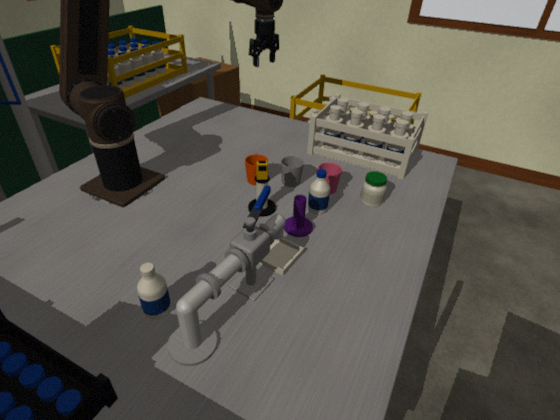

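View pics/top0.png

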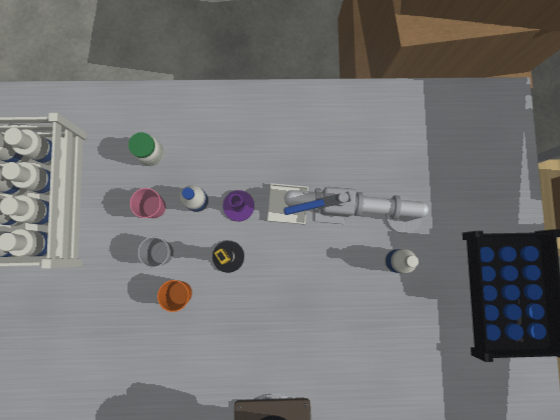

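The scene view shows the valve (lever, blue, about (260,203)), the probe at (262,170) and the steel beaker at (291,172). The top view shows the probe at (222,257), the steel beaker at (155,252) and the lever running (285,211)-(345,197). Next I'll enlarge both.

```bash
python3 - <<'E'
import cv2
a=cv2.imread("pics/scene0.png");b=cv2.imread("pics/top0.png")
cv2.imwrite("pics/s1.png",cv2.resize(a[140:290,200:400],None,fx=4,fy=4,interpolation=cv2.INTER_CUBIC))
cv2.imwrite("pics/t1.png",cv2.resize(b[170:300,130:360],None,fx=3.4,fy=3.4,interpolation=cv2.INTER_CUBIC))
E
```

```text
(no output)
```

View pics/s1.png

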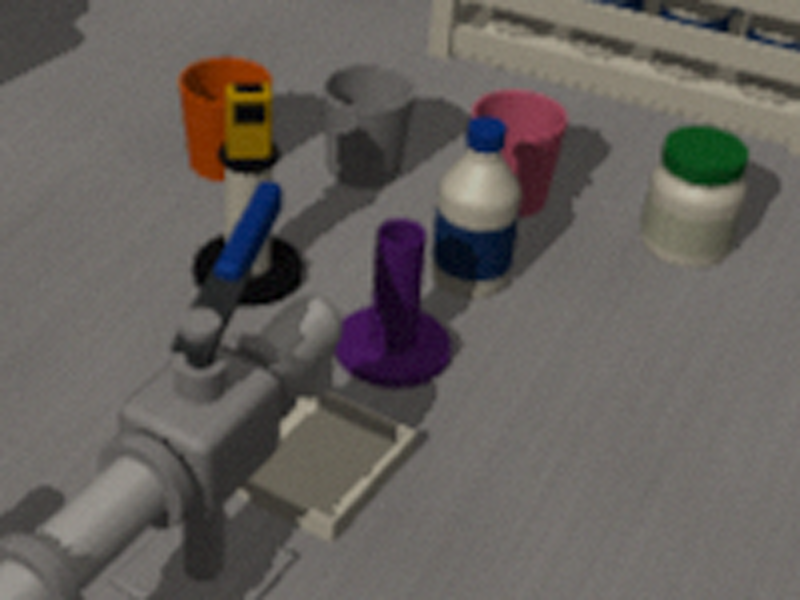

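View pics/t1.png

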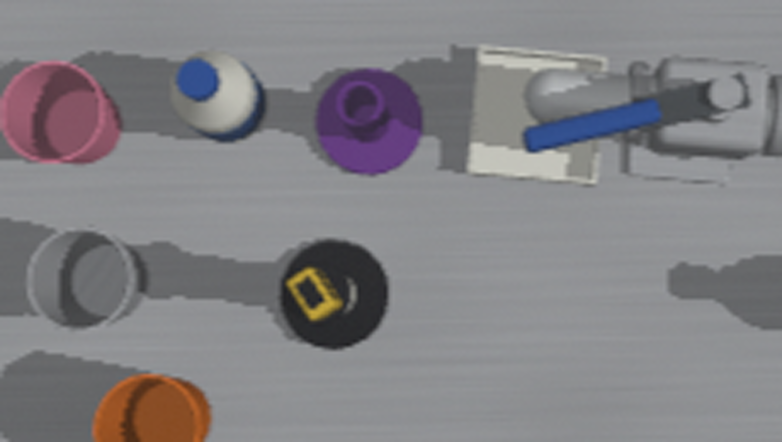

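The enlarged crops show these pixel positions:
- **Lever:** hub at top (728,92) and scene (200,322); grip runs (530,139)-(658,110) in the top view.
- **Probe:** body top at top (314,294) and scene (249,88).
- **Steel beaker:** rim centre at top (83,279) and scene (369,94).

```bash
cat >> h.py <<'E'
def ray(n,u,v,p=None):
    p=p or eyes.camera_params(n); K=p["K"]; x=(u-K[0,2])/K[0,0]; y=(v-K[1,2])/K[1,1]
    if n=="wrist":
        r=np.hypot(x,y); d=np.array([x/r*np.sin(r),y/r*np.sin(r),np.cos(r)])
    else: d=np.array([x,y,1.])
    d=p["R"].T@d; return -p["R"].T@p["t"], d/np.linalg.norm(d)
def tri(rays):
    A=sum(np.eye(3)-np.outer(d,d) for c,d in rays); b=sum((np.eye(3)-np.outer(d,d))@c for c,d in rays)
    X=np.linalg.solve(A,b); return X, [np.linalg.norm(np.cross(X-c,d)) for c,d in rays]
def atz(r,z): c,d=r; return c+d*(z-c[2])/d[2]
T=lambda u,v: ray("top",130+(u+.5)/3.4-.5,170+(v+.5)/3.4-.5)
S=lambda u,v: ray("scene",200+(u+.5)/4-.5,140+(v+.5)/4-.5)
np.set_printoptions(precision=4,suppress=True)
E
python3 - <<'E'
from h import *
for n,t,s in [("hub",(728,92),(200,322)),("gripout",(530,139),(268,188)),("gripin",(658,110),(232,265)),("probetop",(314,294),(249,88)),("beaker",(83,279),(369,94))]:
    print(n,*tri([T(*t),S(*s)]))
print("z-fixed", "hub",atz(T(728,92),.205),"out",atz(T(530,139),.2),"in",atz(T(658,110),.2),"probe",atz(T(314,294),.162),"beak",atz(T(83,279),.08))
for c in [(285,283),(310,267),(343,305),(318,322)]: print(atz(T(*c),.162))
print("foot",atz(T(334,294),.01),atz(S(248,268),.01))
print("spout",atz(T(528,95),.139),atz(T(640,92),.139))
for n,t in [("white",(0,0))]: pass
print("purple",atz(T(362,103),.105),"blue",atz(T(198,79),.135), "orange", atz(T(155,415),.08))
E
```

```text
hub [ 0.5829 -0.166   0.2014] [np.float64(0.0018226087220862036), np.float64(0.0018226087220859866)]
gripout [ 0.5541 -0.0377  0.2014] [np.float64(0.001211122923130923), np.float64(0.0012111229231309964)]
gripin [ 0.5732 -0.1189  0.2043] [np.float64(0.0036958562364255423), np.float64(0.003695856236425345)]
probetop [0.4598 0.1052 0.1695] [np.float64(0.0026758453834314733), np.float64(0.0026758453834315257)]
beaker [0.4743 0.2802 0.0798] [np.float64(0.002084524461484268), np.float64(0.002084524461484375)]
z-fixed hub [ 0.5808 -0.1663  0.205 ] out [ 0.5533 -0.0383  0.2   ] in [ 0.5706 -0.1214  0.2   ] probe [0.4576 0.1047 0.162 ] beak [0.4725 0.279  0.08  ]
[0.4652 0.1237 0.162 ]
[0.4754 0.1072 0.162 ]
[0.45   0.0857 0.162 ]
[0.4393 0.1022 0.162 ]
foot [0.4586 0.1071 0.01  ] [0.4602 0.1104 0.01  ]
spout [ 0.5912 -0.0403  0.139 ] [ 0.5919 -0.1178  0.139 ]
purple [0.5926 0.0767 0.105 ] blue [0.6068 0.1869 0.135 ] orange [0.3754 0.227  0.08  ]
```

```bash
cat >> h.py <<'E'
from scipy.spatial.transform import Rotation as Ro
def down(yaw): # yaw of tool y axis, deg
    a=np.radians(yaw); y=np.array([np.cos(a),np.sin(a),0]); z=np.array([0,0,-1.]); return Ro.from_matrix(np.c_[np.cross(y,z),y,z])
def plan(*tg):
    s=monitor.get_state(); R=Ro.from_quat(s["tcp_rot"]); 
    y=R.as_matrix()[:,1]; print("t",s["time"],"pos",s["eef_pos"],"yaw",np.degrees(np.arctan2(y[1],y[0])),"op",s["opening"],"F",s["contact_force"])
    for x,yy,z,yaw in tg:
        d=R.inv().apply(np.array([x,yy,z])-s["eef_pos"])/.4; r=(R.inv()*down(yaw)).as_rotvec()/np.pi
        print((x,yy,z,yaw),np.r_[d,r].round(4).tolist())
E
python3 - <<'E'
from h import *
p=[atz(ray("top",a,b),.139) for a,b in [(297,199),(320,201),(375,206),(410,208)]]; print(p)
plan((.40,.33,.38,40))
E
```

```text
[array([ 0.5873, -0.0685,  0.139 ]), array([ 0.5816, -0.1225,  0.139 ]), array([ 0.5675, -0.2519,  0.139 ]), array([ 0.5613, -0.3348,  0.139 ])]
t 0.1 pos [0.1613 0.6548 0.213 ] yaw 76.14760407329018 op 0.9977448627817407 F [-0.6784  0.1306 -0.5648]
(0.4, 0.33, 0.38, 40) [-0.7736, -0.6464, -0.4163, -0.0007, 0.0001, 0.2008]
```

```bash
python3 -m handwheel '[[0,0,-0.4,0,0,0,1],[-0.2,-0.15,-0.42,0,0,0.05,1],[-0.77,-0.64,-0.42,0,0,0.2,1],[-0.77,-0.64,-0.42,0,0,0.2,1],[-0.77,-0.64,-0.42,0,0,0.2,1],[-0.77,-0.64,-0.42,0,0,0.2,1],[-0.77,-0.64,-0.42,0,0,0.2,1],[-0.77,-0.64,-0.42,0,0,0.2,1],[-0.77,-0.64,-0.42,0,0,0.2,1],[-0.77,-0.64,-0.42,0,0,0.2,1],[-0.77,-0.64,-0.42,0,0,0.2,1],[-0.77,-0.64,-0.42,0,0,0.2,1]]'; python3 - <<'E'
from h import *
plan((.52,0.05,.36,13))
E
```

```text
time: 1.6
eef_pos: [0.3986, 0.3339, 0.382]
tcp_rot: [0.421, 0.907, -0.0, -0.0]
contact_force: [0.8, 1.4, 0.0]
opening: 0.997
finger_force: 0.0
t 1.6 pos [0.3986 0.3339 0.382 ] yaw 40.26396955819717 op 0.9969426308850938 F [0.7573 1.4006 0.0076]
(0.52, 0.05, 0.36, 13) [-0.7379, -0.2271, 0.0549, -0.0002, -0.0, 0.1515]
```

```bash
python3 -m handwheel '[[-0.74,-0.23,0.05,0,0,0.15,1],[-0.74,-0.23,0.05,0,0,0.15,1],[-0.74,-0.23,0.05,0,0,0.15,1],[-0.74,-0.23,0.05,0,0,0.15,1],[-0.74,-0.23,0.05,0,0,0.15,0.2],[-0.74,-0.23,0.05,0,0,0.15,0.2],[-0.74,-0.23,0.05,0,0,0.15,0.2],[-0.74,-0.23,0.05,0,0,0.15,0.2]]'; python3 - <<'E'
from h import *
s=monitor.get_state(); p=eyes.camera_params("wrist"); im=eyes.read_camera("wrist"); cv2.imwrite("pics/w1.png",im[:,:,::-1])
import pickle; pickle.dump(p,open("pics/w1.pkl","wb")); print(-p["R"].T@p["t"],p["R"][2])
c,s_=np.cos(np.radians(102.5)),np.sin(np.radians(102.5))
plan((.580+.095*c,-.166+.095*s_,.26,12.5),(.580+.095*c,-.166+.095*s_,.19,12.5))
E
```

```text
time: 2.6
eef_pos: [0.5195, 0.0491, 0.3627]
tcp_rot: [0.621, 0.784, 0.0, 0.0]
contact_force: [-0.3, 0.5, -0.2]
opening: 0.601
finger_force: 0.0
[0.5013 0.1329 0.5215] [ 0.0756 -0.3192 -0.9447]
t 2.65 pos [0.5195 0.0491 0.3627] yaw 13.297308904632876 op 0.600305462671997 F [ 0.0041  0.4819 -0.0194]
(np.float64(0.5594382366758802), np.float64(-0.07325187932360634), 0.26, 12.5) [-0.3206, 0.0266, 0.2568, 0.0002, 0.0, 0.0044]
(np.float64(0.5594382366758802), np.float64(-0.07325187932360634), 0.19, 12.5) [-0.3206, 0.0265, 0.4318, 0.0002, 0.0, 0.0044]
```

View pics/w1.png

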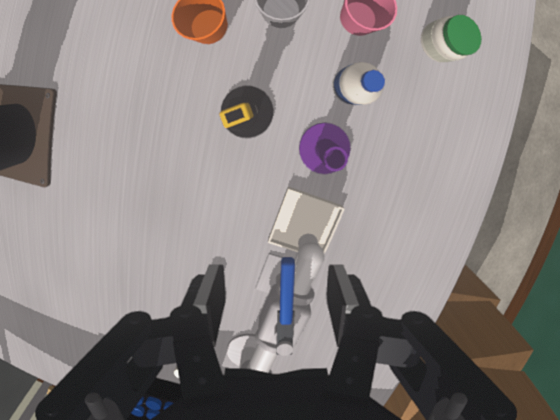

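The wrist view shows the lever's outer end at (287,259) and its hub at (284,348), with the fingers straddling it. The probe top is at (236,115).

```bash
python3 - <<'E'
from h import *
import pickle; p=pickle.load(open("pics/w1.pkl","rb"))
W=lambda u,v: ray("wrist",u,v,p)
for n,w,t,s in [("hub",(284,349),(728,92),(200,322)),("out",(287,259),(530,139),(268,188)),("probe",(236,115),(314,294),(249,88))]:
    print(n,*tri([W(*w),T(*t),S(*s)]),*tri([W(*w),T(*t)]))
print(atz(W(284,349),.203),atz(W(287,259),.2),atz(W(236,115),.162))
E
```

```text
hub [ 0.5825 -0.1644  0.1985] [np.float64(0.002220048862614526), np.float64(0.0031763581707838846), np.float64(0.0018878950820301465)] [ 0.5836 -0.1691  0.1901] [np.float64(0.0005537322965084541), np.float64(0.0005537322965084049)]
out [ 0.5531 -0.0336  0.1964] [np.float64(0.004268911206084769), np.float64(0.004912455082898604), np.float64(0.0019960923996655507)] [ 0.5561 -0.0394  0.1751] [np.float64(0.00010959575871511261), np.float64(0.00010959575871519577)]
probe [0.4604 0.1079 0.1673] [np.float64(0.003785699961718125), np.float64(0.00477331932098107), np.float64(0.0013518083519548014)] [0.4582 0.1086 0.1273] [np.float64(0.0003119104516700296), np.float64(0.00031191045167005605)]
[ 0.581  -0.1573  0.203 ] [ 0.5521 -0.0271  0.2   ] [0.4622 0.1106 0.162 ]
```

```bash
python3 -m handwheel '[[-0.32,0.03,0.25,0,0,0,0.2],[-0.32,0.03,0.25,0,0,0,0.2],[-0.32,0.03,0.25,0,0,0,0.2],[-0.32,0.03,0.25,0,0,0,0.2],[-0.32,0.03,0.43,0,0,0,0.2],[-0.32,0.03,0.43,0,0,0,0.2],[-0.32,0.03,0.43,0,0,0,0.2]]'; python3 -m handwheel '[[0,0,0,0,0,0,-0.7],[0,0,0,0,0,0,-0.7],[0,0,0,0,0,0,-0.7],[0,0,0,0,0,0,-0.7],[0,0,0,0,0,0,-0.7]]' 20;  python3 - <<'E'
from h import *
im=eyes.read_camera("wrist"); cv2.imwrite("pics/w2.png",im[:,:,::-1])
plan((.5613,-.0719,.19,12.9))
E
```

```text
time: 3.52
eef_pos: [0.5609, -0.0733, 0.1914]
tcp_rot: [0.621, 0.784, 0.0, 0.0]
contact_force: [0.4, -0.2, 1.1]
opening: 0.603
finger_force: 0.0
time: 4.15
eef_pos: [0.5606, -0.0745, 0.1904]
tcp_rot: [0.622, 0.783, -0.0, -0.0]
contact_force: [-0.0, 0.1, 0.7]
opening: 0.151
finger_force: 0.0
t 4.2 pos [ 0.5606 -0.0745  0.1903] yaw 13.138939893502387 op 0.15080257021509144 F [ 0.4932 -0.7817  0.3089]
(0.5613, -0.0719, 0.19, 12.9) [0.0059, 0.0032, 0.0007, -0.0, -0.0, 0.0013]
```

View pics/w2.png

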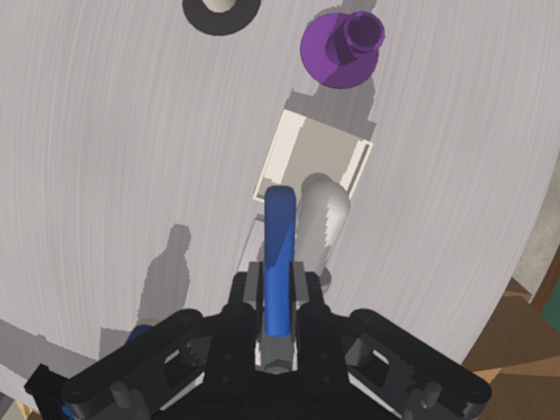

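The fingers straddle the blue grip, whose outer end is at (280,187), and the grip runs back between the pads at (278,300). Next I'll work out the closing arc.

```bash
python3 - <<'E'
from h import *
h=np.array([.582,-.1655]); s=monitor.get_state(); r=s["eef_pos"][:2]-h; print(np.hypot(*r),np.degrees(np.arctan2(r[1],r[0])))
L=[]
for k in range(6,79,6):
    a=np.radians(k); q=h+np.array([[np.cos(a),-np.sin(a)],[np.sin(a),np.cos(a)]])@r; L.append((*q,.190,13.1+k))
plan(*L)
E
```

```text
0.09349503210864082 103.23972396091251
t 4.2 pos [ 0.5606 -0.0745  0.1903] yaw 13.138939893502387 op 0.15080257021509144 F [ 0.4932 -0.7817  0.3089]
(np.float64(0.5511913938941521), np.float64(-0.07722683975969544), 0.19, 19.1) [-0.0013, -0.0244, 0.0007, -0.0, -0.0, -0.0331]
(np.float64(0.5421331088742591), np.float64(-0.08093078561932772), 0.19, 25.1) [-0.0052, -0.0486, 0.0007, -0.0, -0.0, -0.0665]
(np.float64(0.5335116138562233), np.float64(-0.0855612894889605), 0.19, 31.1) [-0.0116, -0.0722, 0.0008, -0.0, -0.0, -0.0998]
(np.float64(0.5254213677436256), np.float64(-0.09106761859920284), 0.19, 37.1) [-0.0204, -0.095, 0.0008, -0.0, -0.0, -0.1331]
(np.float64(0.5179510089658689), np.float64(-0.09738944445604948), 0.19, 43.1) [-0.0315, -0.1168, 0.0008, -0.0, -0.0, -0.1665]
(np.float64(0.511182384336995), np.float64(-0.10445750381248572), 0.19, 49.1) [-0.0449, -0.1373, 0.0008, -0.0, -0.0, -0.1998]
(np.float64(0.5051896523248639), np.float64(-0.11219435753111591), 0.19, 55.1) [-0.0603, -0.1563, 0.0008, -0.0, -0.0, -0.2331]
(np.float64(0.5000384705554601), np.float64(-0.12051523902355803), 0.19, 61.1) [-0.0776, -0.1736, 0.0008, -0.0, -0.0, -0.2665]
(np.float64(0.49578527645420356), np.float64(-0.12932898297092446), 0.19, 67.1) [-0.0967, -0.1889, 0.0008, -0.0, -0.0, -0.2998]
(np.float64(0.4924766689057054), np.float64(-0.1385390241501334), 0.19, 73.1) [-0.1172, -0.2022, 0.0008, -0.0, -0.0, -0.3331]
(np.float64(0.4901488977066378), np.float64(-0.14804445542270037), 0.19, 79.1) [-0.139, -0.2133, 0.0008, -0.0, -0.0, -0.3665]
(np.float64(0.4888274664053751), np.float64(-0.15774113329446376), 0.19, 85.1) [-0.1619, -0.222, 0.0008, -0.0, -0.0, -0.3998]
(np.float64(0.48852685287978126), np.float64(-0.16752281893350027), 0.19, 91.1) [-0.1855, -0.2283, 0.0008, -0.0, -0.0, -0.4331]
```

```bash
python3 -m handwheel '[[-0.001,-0.024,0,0,0,-0.033,-0.7],[-0.005,-0.049,0,0,0,-0.067,-0.7],[-0.012,-0.072,0,0,0,-0.1,-0.7],[-0.02,-0.095,0,0,0,-0.133,-0.7],[-0.032,-0.117,0,0,0,-0.167,-0.7],[-0.045,-0.137,0,0,0,-0.2,-0.7],[-0.06,-0.156,0,0,0,-0.233,-0.7],[-0.078,-0.174,0,0,0,-0.267,-0.7],[-0.097,-0.189,0,0,0,-0.3,-0.7],[-0.117,-0.202,0,0,0,-0.333,-0.7],[-0.139,-0.213,0,0,0,-0.367,-0.7],[-0.15,-0.218,0,0,0,-0.383,-0.7]]'; python3 - <<'E'
from h import *
plan()
E
```

```text
time: 5.7
eef_pos: [0.4892, -0.1532, 0.1903]
tcp_rot: [0.068, 0.998, 0.0, -0.0]
contact_force: [0.5, -0.2, 0.5]
opening: 0.15
finger_force: 0.0
t 5.7 pos [ 0.4892 -0.1532  0.1903] yaw 82.16752805383202 op 0.15006202368428237 F [ 0.5222 -0.1861  0.4522]
```

```bash
for i in 1 2; do python3 -m handwheel '[[0,-0.01,0,0,0,-0.01,-0.7],[0,-0.01,0,0,0,-0.01,-0.7],[0,-0.02,0,0,0,-0.02,-0.7],[0,-0.02,0,0,0,-0.02,-0.7]]'; done; python3 - <<'E'
from h import *
im=eyes.read_camera("top"); cv2.imwrite("pics/t2.png",cv2.resize(im[170:300,250:430,::-1],None,fx=4,fy=4,interpolation=cv2.INTER_CUBIC))
E
```

```text
time: 6.2
eef_pos: [0.4883, -0.1606, 0.1903]
tcp_rot: [0.038, 0.999, 0.0, -0.0]
contact_force: [-1.0, 0.2, 1.0]
opening: 0.151
finger_force: 0.0
time: 6.7
eef_pos: [0.4877, -0.1685, 0.1903]
tcp_rot: [0.007, 1.0, 0.0, -0.0]
contact_force: [0.3, -0.6, -1.1]
opening: 0.148
finger_force: 0.0
```

View pics/t2.png

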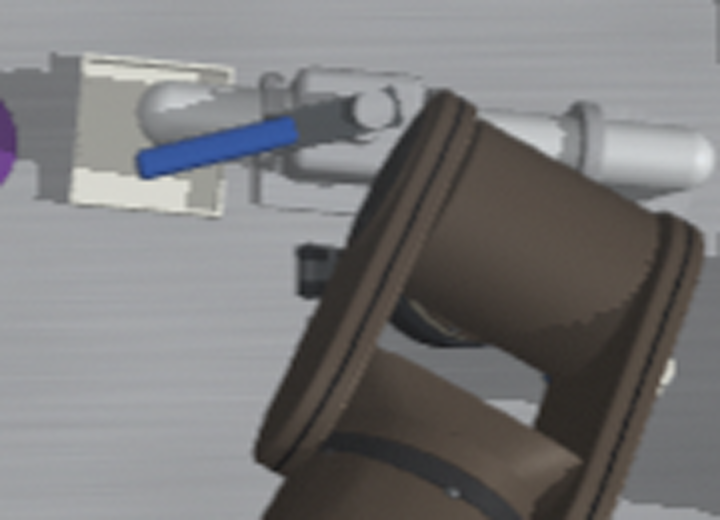

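The top view shows the lever hasn't moved: outer end still at (140,165) in the crop, hub at (375,108). The fingers must have passed over it, so I'll check its height from the two wrist views.

```bash
python3 - <<'E'
from h import *
import pickle; p=pickle.load(open("pics/w1.pkl","rb"))
s=monitor.get_state(); pc=eyes.camera_params("wrist")
def rel(p,pos,R): return p["R"]@R, p["R"]@pos+p["t"]
R1=down(13.2973).as_matrix(); a=rel(p,np.array([.5195,.0491,.3627]),R1)
b=rel(pc,s["eef_pos"],Ro.from_quat(s["tcp_rot"]).as_matrix()); print(a,b,s["eef_pos"])
R2=down(13.1389).as_matrix(); x2=np.array([.5606,-.0745,.1904]); q=dict(K=p["K"],R=b[0]@R2.T); q["t"]=b[1]-q["R"]@x2
for n,u,v in [("out",(287,259),(280,187)),("in",(287,325),(277,335))]: print(n,tri([ray("wrist",*u,p),ray("wrist",*v,q)]),atz(ray("wrist",*v,q),.2))
# where would the fingertips project at tool z=.019, and lever end
def proj(X,p):
    c=p["R"]@X+p["t"]; th=np.arctan2(np.hypot(c[0],c[1]),c[2]); d=c[:2]/np.hypot(*c[:2]); return d*th*p["K"][0,0]+p["K"][:2,2]
for z in (0,.019): print(z,[proj(R2@np.array([sx*.011,0,z])+x2,q) for sx in(-1,1)])
print("grip in/out", proj(np.array([.5531,-.036,.2]),q),proj(np.array([.5725,-.1206,.2]),q))
E
```

```text
(array([[-0.0012,  1.    , -0.0006],
       [-0.9447, -0.0013, -0.328 ],
       [-0.328 ,  0.0002,  0.9447]]), array([-0.0016,  0.0289,  0.1781])) (array([[-0.0011,  1.    ,  0.0014],
       [-0.945 , -0.0006, -0.3271],
       [-0.3271, -0.0017,  0.945 ]]), array([-0.0015,  0.0265,  0.1773])) [ 0.4877 -0.1684  0.1903]
out (array([ 0.5551, -0.0355,  0.1828]), [np.float64(0.000332007102361072), np.float64(0.00033200710236106195)]) [ 0.5542 -0.031   0.2   ]
in (array([ 0.5693, -0.1001,  0.2228]), [np.float64(0.0006996274030536237), np.float64(0.0006996274030535558)]) [ 0.5733 -0.1187  0.2   ]
0 [array([272.9523, 277.1505]), array([272.7653, 241.7918])]
0.019 [array([273.2244, 261.4959]), array([273.075 , 228.4843])]
grip in/out [275.3543 196.2571] [275.0024 337.1341]
```

```bash
cat >> h.py <<'E'
def pj(n,X):
    p=eyes.camera_params(n); c=p["K"]@(p["R"]@np.asarray(X)+p["t"]); return c[:2]/c[2]
E
python3 - <<'E'
from h import *
s=monitor.get_state(); x=s["eef_pos"]; im=eyes.read_camera("scene")[:,:,::-1].copy()
u=pj("scene",x); v=pj("scene",x-[0,0,.019]); w=pj("scene",x+[0,0,.054]); print(u,v,w)
c=np.clip(u-[65,90],0,None).astype(int); A=cv2.resize(im[c[1]:c[1]+150,c[0]:c[0]+130],None,fx=4,fy=4,interpolation=cv2.INTER_CUBIC)[:600,:400]
print(c)
for q,col in ((u,(0,255,0)),(v,(0,0,255)),(w,(255,255,0))):
    q=((q-c)*4).astype(int); cv2.line(A,(int(q[0])+40,int(q[1])),(int(q[0])+70,int(q[1])),col,1)
B=cv2.imread("pics/w2.png"); B=cv2.resize(B[180:380,210:343],None,fx=3,fy=3,interpolation=cv2.INTER_CUBIC)[:600,:399]
O=np.zeros((600,800,3),np.uint8); O[:A.shape[0],:A.shape[1]]=A; O[:B.shape[0],400:400+B.shape[1]]=B; cv2.imwrite("pics/cmp.png",O)
E
```

```text
[211.1188 211.2443] [211.7578 217.9658] [209.2029 191.0913]
[146 121]
```

View pics/cmp.png

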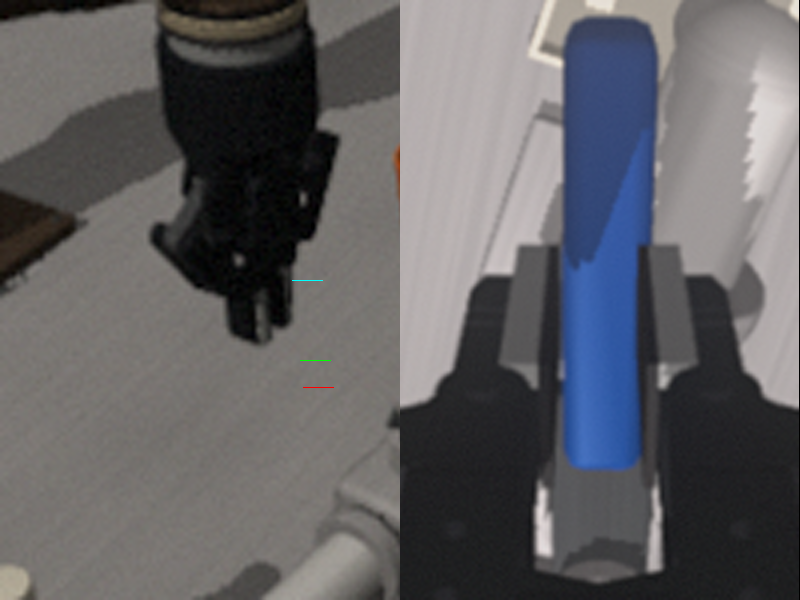

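The scene crop shows the fingertips at about (262,338), roughly 12 px (35 mm) above where the reported pose puts them (the red mark). The right-hand crop shows the pads centred over the blue lever. So the real tool is about 35 mm higher than reported and I'll redo the grasp that much lower, checking the contact.

```bash
python3 - <<'E'
from h import *
s=monitor.get_state();x=s["eef_pos"]
c,d=ray("scene",211.5,205.5); 
for z in (.171,.206,.212): print(z,atz((c,d),z))
plan((.488,-.168,.23,80),(.5613,-.0735,.22,12.9),(.5613,-.0735,.154,12.9))
E
```

```text
0.171 [ 0.46   -0.1303  0.171 ]
0.206 [ 0.4893 -0.1673  0.206 ]
0.212 [ 0.4943 -0.1736  0.212 ]
t 6.8 pos [ 0.4877 -0.1684  0.1903] yaw 89.23486692433355 op 0.1494642636328174 F [0.3666 0.643  0.2726]
(0.488, -0.168, 0.23, 80) [-0.0008, 0.001, -0.0992, 0.0001, -0.0, 0.0513]
(0.5613, -0.0735, 0.22, 12.9) [-0.1808, 0.2396, -0.0742, 0.0, -0.0, 0.4241]
(0.5613, -0.0735, 0.154, 12.9) [-0.1809, 0.2396, 0.0908, 0.0, -0.0, 0.4241]
```

```bash
python3 -m handwheel '[[-0.02,0,-0.08,0,0,0.05,0.2],[-0.09,0.12,-0.08,0,0,0.1,0.2],[-0.18,0.24,-0.075,0,0,0.15,0.2],[-0.18,0.24,-0.075,0,0,0.2,0.2],[-0.18,0.24,-0.075,0,0,0.25,0.2],[-0.18,0.24,-0.075,0,0,0.3,0.2],[-0.18,0.24,-0.075,0,0,0.35,0.2],[-0.18,0.24,-0.075,0,0,0.4,0.2],[-0.18,0.24,-0.075,0,0,0.424,0.2],[-0.18,0.24,-0.03,0,0,0.424,0.2],[-0.18,0.24,0.01,0,0,0.424,0.2],[-0.18,0.24,0.05,0,0,0.424,0.2]]'; python3 -m handwheel '[[0,0,0.03,0,0,0,0.2],[0,0,0.04,0,0,0,0.2],[0,0,0.04,0,0,0,-0.7],[0,0,0.04,0,0,0,-0.7],[0,0,0.04,0,0,0,-0.7],[0,0,0.04,0,0,0,-0.7],[0,0,0.04,0,0,0,-0.7]]' 20; python3 - <<'E'
from h import *
plan()
E
```

```text
time: 8.3
eef_pos: [0.5602, -0.0732, 0.1682]
tcp_rot: [0.623, 0.783, -0.0, -0.001]
contact_force: [-0.1, 0.1, -0.4]
opening: 0.599
finger_force: 0.0
time: 9.18
eef_pos: [0.5615, -0.0736, 0.1552]
tcp_rot: [0.623, 0.782, 0.0, 0.001]
contact_force: [0.2, 0.9, 3.3]
opening: 0.182
finger_force: 24.3
t 9.175 pos [ 0.5615 -0.0736  0.1552] yaw 12.955999138109334 op 0.18215611401313017 F [0.1511 0.881  3.2547]
```

The grip is confirmed: 15.5 mm opening with 24 N. Now I'll swing the lever.

```bash
python3 -m handwheel '[[-0.001,-0.024,0,0,0,-0.033,-0.7],[-0.005,-0.049,0,0,0,-0.067,-0.7],[-0.012,-0.072,0,0,0,-0.1,-0.7],[-0.02,-0.095,0,0,0,-0.133,-0.7],[-0.032,-0.117,0,0,0,-0.167,-0.7],[-0.045,-0.137,0,0,0,-0.2,-0.7],[-0.06,-0.156,0,0,0,-0.233,-0.7],[-0.078,-0.174,0,0,0,-0.267,-0.7],[-0.097,-0.189,0,0,0,-0.3,-0.7],[-0.117,-0.202,0,0,0,-0.333,-0.7],[-0.128,-0.208,0,0,0,-0.35,-0.7]]' | tail -5; python3 -m handwheel '[[0,0,0,0,0,0,-0.7],[-0.006,-0.012,0,0,0,-0.012,-0.7],[-0.008,-0.016,0,0,0,-0.02,-0.7],[-0.008,-0.016,0,0,0,-0.02,-0.7]]'; python3 - <<'E'
from h import *
plan()
E
```

```text
eef_pos: [0.4911, -0.142, 0.1551]
tcp_rot: [0.122, 0.993, 0.0, -0.0]
contact_force: [-1.2, 2.1, 4.1]
opening: 0.183
finger_force: 24.7
time: 11.05
eef_pos: [0.4895, -0.1481, 0.155]
tcp_rot: [0.091, 0.996, 0.001, -0.005]
contact_force: [-13.4, 3.3, 11.5]
opening: 0.179
finger_force: 25.7
t 11.05 pos [ 0.4895 -0.1481  0.155 ] yaw 79.58131144292726 op 0.1794199223391133 F [-13.3902   3.2662  11.476 ]
```

```bash
python3 -m handwheel '[[0,0,0,0,0,0,-0.5],[0,0,0,0,0,0,-0.5],[0,-0.012,0,0,0,-0.01,-0.5],[0.001,-0.024,0,0,0,-0.02,-0.5],[0.001,-0.024,0,0,0,-0.02,-0.5]]'|grep -v rot;  python3 -m handwheel '[[0,-0.01,0,0,0,0,-0.5],[0,-0.01,0,0,0,0,-0.5]]'|grep -v rot; python3 -m handwheel '[[0,-0.01,0,0,0,0,-0.5],[0,-0.01,0,0,0,0,-0.5]]'|grep -v rot
```

```text
time: 11.68
eef_pos: [0.4911, -0.1579, 0.1539]
contact_force: [1.5, 1.9, -0.9]
opening: 0.255
finger_force: 1.2
time: 11.92
eef_pos: [0.491, -0.1578, 0.1538]
contact_force: [4.2, 14.1, 1.2]
opening: 0.251
finger_force: 7.2
time: 12.18
eef_pos: [0.491, -0.1576, 0.1537]
contact_force: [6.8, 25.1, 3.6]
opening: 0.248
finger_force: 13.1
```

The lever is at its stop: 25 N without moving. Backing off and lifting, then going over to the probe.

```bash
python3 -m handwheel '[[0,0.018,0,0,0,0,-0.3],[0,0.018,0,0,0,0,0.1],[0,0.018,0,0,0,0,0.3],[0,0.018,0,0,0,0,0.3],[0,0.018,-0.1,0,0,0,0.3],[0,0.018,-0.3,0,0,0,0.3],[0,0.018,-0.3,0,0,0,0.3]]'|grep -v rot; python3 - <<'E'
from h import *
plan((.4597,.106,.26,-50),(.4597,.106,.26,130))
E
```

```text
time: 13.05
eef_pos: [0.4923, -0.1607, 0.2798]
contact_force: [1.0, -0.3, -0.1]
opening: 0.651
finger_force: 0.0
t 13.05 pos [ 0.4923 -0.1607  0.2798] yaw 83.12366721121255 op 0.6507427788858657 F [ 0.9734 -0.3037 -0.1139]
(0.4597, 0.106, 0.26, -50) [0.1612, 0.6525, 0.0457, 0.0024, 0.0027, 0.7396]
(0.4597, 0.106, 0.26, 130) [0.1612, 0.6525, 0.0457, -0.0022, 0.002, -0.2604]
```

```bash
python3 -m handwheel '[[0.16,0.65,0,0,0,-0.26,1],[0.16,0.65,0,0,0,-0.26,1],[0.16,0.65,0.02,0,0,-0.26,1],[0.16,0.65,0.05,0,0,-0.26,1],[0.16,0.65,0.05,0,0,-0.26,1],[0.16,0.65,0.05,0,0,-0.26,1],[0.16,0.65,0.05,0,0,-0.26,1]]'|grep -v rot; python3 - <<'E'
from h import *
s=monitor.get_state(); p=eyes.camera_params("wrist"); im=eyes.read_camera("wrist")[:,:,::-1].copy(); im2=eyes.read_camera("scene")[:,:,::-1]
t=eyes.read_camera("top")[:,:,::-1]
import pickle; pickle.dump((p,s),open("pics/w3.pkl","wb"))
A=cv2.resize(im[150:400,180:380],None,fx=2.4,fy=2.4,interpolation=cv2.INTER_CUBIC)
q=pj("scene",[.49,-.16,.2]).astype(int); B=cv2.resize(im2[q[1]-50:q[1]+50,q[0]-50:q[0]+50],(310,310),interpolation=cv2.INTER_CUBIC)
q=pj("top",[.53,-.16,.2]).astype(int); C=cv2.resize(t[q[1]-45:q[1]+45,q[0]-48:q[0]+48],(310,290),interpolation=cv2.INTER_CUBIC)
O=np.zeros((600,800,3),np.uint8); O[:,:480]=A; O[:310,490:]=B; O[310:,490:]=C; cv2.imwrite("pics/c3.png",O); plan()
E
```

```text
time: 13.92
eef_pos: [0.4582, 0.1057, 0.2542]
contact_force: [0.4, -0.5, -0.7]
opening: 0.998
finger_force: 0.0
t 14.075 pos [0.4584 0.1054 0.2545] yaw 129.82406121171482 op 1.0026818031207203 F [-0.9594  0.4276 -0.1287]
```

View pics/c3.png

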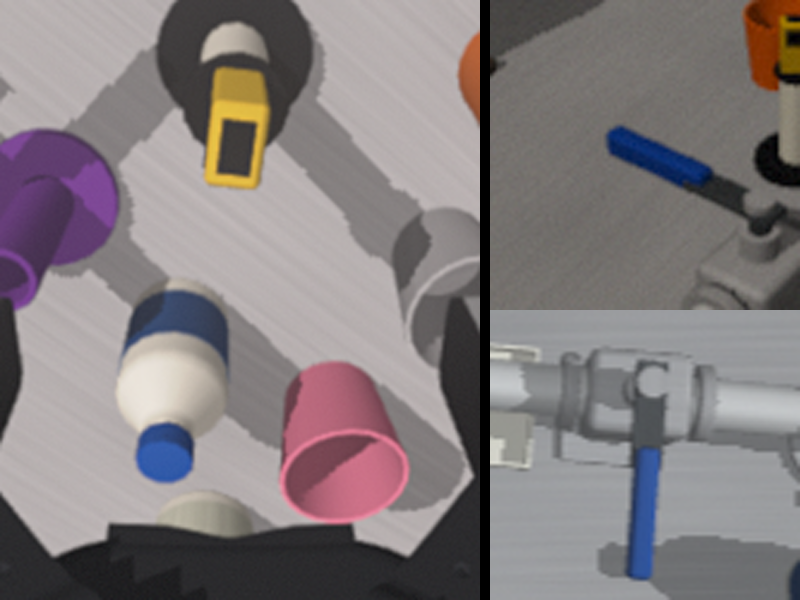

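The wrist crop shows the probe's top face with corners about (213,112), (266,114), (258,186) and (207,182). The right-hand crops show the lever square across the pipe, so the valve is closed. Next I'll refine the probe pose.

```bash
python3 - <<'E'
from h import *
import pickle; p,s=pickle.load(open("pics/w3.pkl","rb"))
W=lambda u,v: ray("wrist",180+(u+.5)/2.4-.5,150+(v+.5)/2.4-.5,p)
C=[atz(W(*c),.162) for c in [(213,112),(266,114),(258,186),(207,182)]]; print(np.array(C),np.mean(C,0))
for a,b in ((0,3),(1,2)): d=C[b]-C[a]; print(np.degrees(np.arctan2(d[1],d[0])),np.linalg.norm(d))
for a,b in ((0,1),(3,2)): d=C[b]-C[a]; print(np.degrees(np.arctan2(d[1],d[0])),np.linalg.norm(d))
print("foot",atz(W(235,52),.01),"cam",-p["R"].T@p["t"])
print("height",tri([W(235,149),T(314,294),S(249,88)]),tri([W(235,149),S(249,88)]))
E
```

```text
[[0.4552 0.0958 0.162 ]
 [0.4443 0.1099 0.162 ]
 [0.4658 0.1247 0.162 ]
 [0.4759 0.1102 0.162 ]] [0.4603 0.1102 0.162 ]
34.68081491145406 0.02528120388891832
34.55385327383868 0.026084766132176522
127.59405948751153 0.017787563798627355
125.00611869891661 0.01770706002699426
foot [0.4588 0.1094 0.01  ] cam [0.3948 0.0536 0.413 ]
height (array([0.4592, 0.1068, 0.1686]), [np.float64(0.0016624452718973053), np.float64(0.0032847880244265665), np.float64(0.002472414489586721)]) (array([0.4598, 0.1093, 0.1673]), [np.float64(0.0008269529585929001), np.float64(0.000826952958592934)])
```

```bash
python3 - <<'E'
from h import *
plan((.4593,.1068,.18,127.5),(.4593,.1068,.108,127.5))
E
```

```text
t 14.075 pos [0.4584 0.1054 0.2545] yaw 129.82406121171482 op 1.0026818031207203 F [-0.9594  0.4276 -0.1287]
(0.4593, 0.1068, 0.18, 127.5) [-0.004, 0.0013, 0.1862, -0.0001, 0.0, 0.0129]
(0.4593, 0.1068, 0.108, 127.5) [-0.004, 0.0014, 0.3662, -0.0001, 0.0, 0.0129]
```

```bash
python3 -m handwheel '[[-0.004,0.001,0.1,0,0,0.013,1],[-0.004,0.001,0.18,0,0,0.013,1],[-0.004,0.001,0.25,0,0,0.013,1],[-0.004,0.001,0.31,0,0,0.013,1],[-0.004,0.001,0.365,0,0,0.013,1],[-0.004,0.001,0.365,0,0,0.013,1]]'|grep -v rot; python3 -m handwheel '[[0,0,0,0,0,0,0.2],[0,0,0,0,0,0,-0.2],[0,0,0,0,0,0,-0.4],[0,0,0,0,0,0,-0.6],[0,0,0,0,0,0,-0.6],[0,0,0,0,0,0,-0.6],[0,0,0,0,0,0,-0.6]]' 30
```

```text
time: 14.82
eef_pos: [0.4577, 0.107, 0.1067]
contact_force: [0.5, -0.2, 1.0]
opening: 1.002
finger_force: 0.0
time: 15.7
eef_pos: [0.4594, 0.1079, 0.109]
tcp_rot: [-0.323, 0.947, -0.0, 0.0]
contact_force: [-0.5, -0.2, 5.7]
opening: 0.23
finger_force: 33.2
```

```bash
python3 -m handwheel '[[0,0,-0.02,0,0,0,-0.6],[0,0,-0.06,0,0,0,-0.6],[0,0,-0.12,0,0,0,-0.6],[0,0,-0.18,0,0,0,-0.6],[0,0,-0.24,0,0,0,-0.6],[0,0,-0.3,0,0,0,-0.6],[0,0,-0.3,0,0,0,-0.6],[0,0,-0.3,0,0,0,-0.6]]'; python3 - <<'E'
from h import *
plan((.4735,.2795,.229,127.5))
im=eyes.read_camera("scene")[:,:,::-1]; cv2.imwrite("pics/s4.png",im)
x=monitor.get_state()["eef_pos"]; print(pj("scene",x+[0,0,.035]),pj("scene",x+[0,0,.035-.036-.085]), pj("scene",[.4735,.2795,.08]))
g=(im[:,:,2].astype(int)>120)&(im[:,:,0]<60)&(im[:,:,1]>80); v,u=np.nonzero(g); print(u.min(),u.max(),v.min(),v.max(),u.mean(),v.mean(),len(u))
E
```

```text
time: 16.7
eef_pos: [0.4584, 0.1079, 0.2275]
tcp_rot: [-0.322, 0.947, 0.0, -0.001]
contact_force: [0.1, -0.4, -1.1]
opening: 0.233
finger_force: 32.4
t 16.7 pos [0.4584 0.1079 0.2275] yaw 127.62361755219824 op 0.23289986759373435 F [ 0.1361 -0.3993 -1.0857]
(0.4735, 0.2795, 0.229, 127.5) [-0.2918, 0.3168, -0.0037, 0.0002, -0.0003, 0.0007]
[260.9961 130.5657] [260.8088 169.9006] [290.9248 163.1793]
51 420 33 177 279.445067264574 80.48542600896862 892
```

```bash
python3 -m handwheel '[[-0.05,0.06,0,0,0,0,-0.6],[-0.12,0.13,0,0,0,0,-0.6],[-0.2,0.22,0,0,0,0,-0.6],[-0.26,0.28,0,0,0,0,-0.6],[-0.29,0.317,0,0,0,0,-0.6],[-0.29,0.317,0,0,0,0,-0.6],[-0.29,0.317,0,0,0,0,-0.6]]'; python3 - <<'E'
from h import *
plan((.4735,.2795,.114,127.5))
E
```

```text
time: 17.62
eef_pos: [0.4732, 0.2782, 0.2279]
tcp_rot: [-0.322, 0.947, -0.0, -0.001]
contact_force: [-0.1, -0.0, -1.9]
opening: 0.23
finger_force: 32.4
t 17.625 pos [0.4732 0.2782 0.2279] yaw 127.59246867767645 op 0.22973874258688504 F [-0.092  -0.05   -1.9356]
(0.4735, 0.2795, 0.114, 127.5) [-0.0029, 0.0023, 0.2846, -0.0001, -0.0004, 0.0005]
```

```bash
python3 -m handwheel '[[0,0,0.05,0,0,0,-0.6],[0,0,0.1,0,0,0,-0.6],[0,0,0.15,0,0,0,-0.6],[0,0,0.2,0,0,0,-0.6],[0,0,0.25,0,0,0,-0.6],[0,0,0.285,0,0,0,-0.6],[0,0,0.285,0,0,0,-0.6],[0,0,0.285,0,0,0,-0.6],[0,0,0.285,0,0,0,-0.6],[0,0,0.285,0,0,0,-0.6],[0,0,0.285,0,0,0,-0.6],[0,0,0.285,0,0,0,-0.6]]'; python3 - <<'E'
from h import *
im=eyes.read_camera("scene")[:,:,::-1]; t=eyes.read_camera("top")[:,:,::-1]
q=pj("scene",[.4735,.2795,.1]).astype(int); A=cv2.resize(im[q[1]-55:q[1]+55,q[0]-55:q[0]+55],(400,400),interpolation=cv2.INTER_CUBIC)
q=pj("top",[.4735,.2795,.1]).astype(int); B=cv2.resize(t[q[1]-55:q[1]+55,q[0]-55:q[0]+55],(400,400),interpolation=cv2.INTER_CUBIC)
cv2.imwrite("pics/dip.png",np.hstack([A,B]))
E
python3 -m handwheel '[[0,0,0,0,0,0,-0.6],[0,0,0,0,0,0,-0.6],[0,0,0,0,0,0,-0.6],[0,0,0,0,0,0,-0.6],[0,0,0,0,0,0,-0.6],[0,0,0,0,0,0,-0.6]]'
```

```text
time: 19.12
eef_pos: [0.4735, 0.2792, 0.1145]
tcp_rot: [-0.322, 0.947, -0.0, 0.0]
contact_force: [0.6, 0.2, -0.6]
opening: 0.227
finger_force: 32.4
time: 19.98
eef_pos: [0.4734, 0.2791, 0.1143]
tcp_rot: [-0.322, 0.947, -0.0, 0.0]
contact_force: [-0.3, 0.3, -0.2]
opening: 0.23
finger_force: 32.4
```

View pics/dip.png

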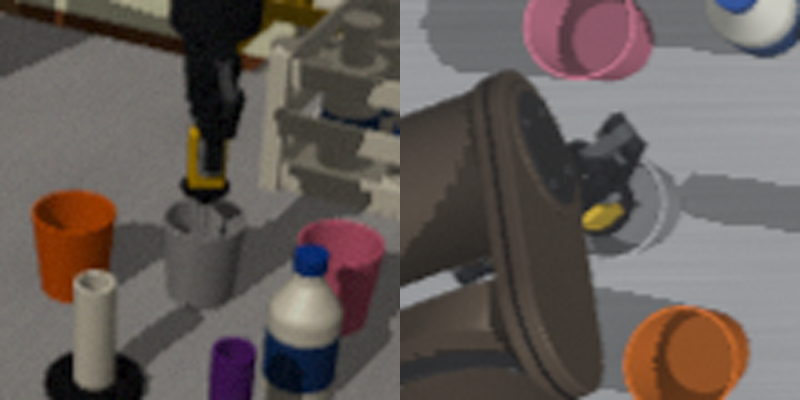

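The scene crop shows the stem inside the steel beaker, flange just above the rim at (205,188), and everything still standing. The dip is held, so I'll lift out and return to the stand.

```bash
python3 -m handwheel '[[0,0,-0.05,0,0,0,-0.6],[0,0,-0.12,0,0,0,-0.6],[0,0,-0.2,0,0,0,-0.6],[0,0,-0.285,0,0,0,-0.6],[0,0,-0.285,0,0,0,-0.6],[0.06,-0.07,-0.285,0,0,0,-0.6],[0.13,-0.15,-0.285,0,0,0,-0.6],[0.2,-0.23,-0.285,0,0,0,-0.6],[0.26,-0.29,-0.285,0,0,0,-0.6],[0.29,-0.317,-0.285,0,0,0,-0.6],[0.29,-0.317,-0.285,0,0,0,-0.6],[0.29,-0.317,-0.285,0,0,0,-0.6]]'|grep -v rot; python3 -m handwheel '[[0,0,0,0,0,0,-0.6]]'|grep -v rot; python3 - <<'E'
from h import *
plan((.4594,.1079,.228,127.6),(.4594,.1079,.109,127.6))
E
```

```text
time: 21.48
eef_pos: [0.459, 0.1086, 0.228]
contact_force: [0.7, -0.5, -1.6]
opening: 0.232
finger_force: 32.4
time: 21.6
eef_pos: [0.459, 0.1088, 0.2282]
contact_force: [0.6, 0.7, -0.6]
opening: 0.229
finger_force: 32.4
t 21.6 pos [0.459  0.1088 0.2282] yaw 127.70814558687418 op 0.22940216883885983 F [ 0.6206  0.6596 -0.5906]
(0.4594, 0.1079, 0.228, 127.6) [0.0006, -0.0024, 0.0006, 0.0001, 0.0, 0.0006]
(0.4594, 0.1079, 0.109, 127.6) [0.0006, -0.0025, 0.2981, 0.0001, 0.0, 0.0006]
```

```bash
python3 -m handwheel '[[0,-0.002,0.04,0,0,0,-0.6],[0,-0.002,0.08,0,0,0,-0.6],[0,-0.002,0.12,0,0,0,-0.6],[0,-0.002,0.16,0,0,0,-0.6],[0,-0.002,0.2,0,0,0,-0.6],[0,-0.002,0.23,0,0,0,-0.6],[0,-0.002,0.255,0,0,0,-0.6],[0,-0.002,0.27,0,0,0,-0.6],[0,-0.002,0.28,0,0,0,-0.6],[0,-0.002,0.28,0,0,0,-0.6]]'|grep -v rot; python3 -m handwheel '[[0,0,0.005,0,0,0,-0.6],[0,0,0.01,0,0,0,-0.6],[0,0,0.014,0,0,0,-0.6],[0,0,0.016,0,0,0,-0.6],[0,0,0.016,0,0,0,-0.6]]'
```

```text
time: 22.85
eef_pos: [0.4595, 0.1073, 0.1163]
contact_force: [-0.0, 1.2, -1.2]
opening: 0.232
finger_force: 32.4
time: 23.48
eef_pos: [0.4594, 0.1073, 0.1099]
tcp_rot: [-0.323, 0.947, 0.0, -0.0]
contact_force: [0.0, -0.3, -1.2]
opening: 0.23
finger_force: 32.4
```

```bash
for i in 1 2 3; do python3 -m handwheel '[[0,0,0.002,0,0,0,-0.6],[0,0,0.003,0,0,0,-0.6],[0,0,0.003,0,0,0,-0.6]]'|grep -E 'pos|contact'; done
```

```text
eef_pos: [0.4596, 0.1073, 0.109]
contact_force: [-1.1, -0.9, 1.0]
eef_pos: [0.4596, 0.1072, 0.109]
contact_force: [-4.4, -0.0, 8.3]
eef_pos: [0.4596, 0.1073, 0.109]
contact_force: [-7.1, -1.3, 14.3]
```

The probe has seated at its original height of 0.109. I'll take off the load, release it and rise.

```bash
python3 -m handwheel '[[0,0,-0.005,0,0,0,-0.6],[0,0,-0.005,0,0,0,-0.6],[0,0,-0.005,0,0,0,-0.45],[0,0,-0.005,0,0,0,-0.3],[0,0,-0.005,0,0,0,0],[0,0,-0.005,0,0,0,0.4],[0,0,-0.005,0,0,0,0.4],[0,0,-0.005,0,0,0,0.4]]'|grep -v rot; python3 -m handwheel '[[0,0,-0.05,0,0,0,0.4],[0,0,-0.12,0,0,0,0.4],[0,0,-0.22,0,0,0,0.4],[0,0,-0.35,0,0,0,0.4],[0.2,-0.2,-0.5,0,0,0,0.4],[0.4,-0.4,-0.5,0,0,0,0.4],[0.4,-0.4,-0.5,0,0,0,0.4],[0.4,-0.4,-0.5,0,0,0,0.4],[0.4,-0.4,-0.5,0,0,0,0.4]]'|grep -v rot; python3 - <<'E'
from h import *
a=np.load("pics/scene0.npy"); b=eyes.read_camera("scene")
def yel(im):
    im=im[150:185,245:285].astype(int); g=(im[:,:,0]>110)&(im[:,:,2]<70)&(im[:,:,1]>80); v,u=np.nonzero(g); return len(u),u.mean()+245,v.mean()+150,u.min()+245,u.max()+245,v.min()+150,v.max()+150
print(yel(a),yel(b))
c=np.load("pics/top0.npy"); d=eyes.read_camera("top")
def diff(a,b,x0,x1,y0,y1): return np.abs(a[y0:y1,x0:x1].astype(int)-b[y0:y1,x0:x1]).mean()
for n,r in dict(beaker=(135,178,232,272),jar=(125,165,130,170),blue=(178,210,182,214),white=(385,420,245,278),probe=(208,248,240,275),ref=(60,120,280,340)).items(): print(n,diff(c,d,*r))
E
```

```text
time: 25.6
eef_pos: [0.4595, 0.1072, 0.1083]
contact_force: [0.0, 0.7, 0.4]
opening: 0.7
finger_force: 0.0
time: 26.72
eef_pos: [0.4302, -0.12, 0.3092]
contact_force: [0.3, -0.3, 0.0]
opening: 0.702
finger_force: 0.0
(113, np.float64(260.9911504424779), np.float64(169.69026548672565), np.int64(245), np.int64(267), np.int64(154), np.int64(178)) (121, np.float64(260.78512396694214), np.float64(170.3305785123967), np.int64(245), np.int64(267), np.int64(154), np.int64(181))
beaker 14.946317829457364
jar 10.25375
blue 11.4716796875
white 35.41587301587302
probe 10.297142857142857
ref 12.674166666666666
```

```bash
python3 - <<'E'
from h import *
a=np.load("pics/scene0.npy"); b=eyes.read_camera("scene"); c=np.load("pics/top0.npy"); d=eyes.read_camera("top")
def m(a,b,x0,x1,y0,y1):
    r=cv2.matchTemplate(b[y0-8:y1+8,x0-8:x1+8],np.ascontiguousarray(a[y0:y1,x0:x1]),cv2.TM_CCOEFF_NORMED); i=np.unravel_index(r.argmax(),r.shape); return round(float(r.max()),3),i[1]-8,i[0]-8
for n,r in dict(white=(132,172,260,316),beaker=(278,306,152,190),blue=(305,333,165,212),jar=(358,390,170,208),probe=(245,282,150,216)).items(): print(n,m(a,b,*r))
for n,r in dict(beaker=(135,178,232,272),probe=(208,248,240,275)).items(): print("top",n,m(c,d,*r))
def blue(im):
    im=im[150:310,150:320].astype(int); v,u=np.nonzero((im[:,:,2]>120)&(im[:,:,0]<60)); return len(u)
E
```

```text
white (0.998, np.int64(0), np.int64(0))
beaker (0.76, np.int64(0), np.int64(0))
blue (0.975, np.int64(0), np.int64(0))
jar (0.997, np.int64(0), np.int64(0))
probe (0.852, np.int64(0), np.int64(0))
top beaker (0.766, np.int64(0), np.int64(0))
top probe (0.956, np.int64(0), np.int64(0))
```

All items match their original positions to within a pixel, and the valve showed closed in the picture and hasn't been touched since. Handing in.

```bash
python3 -c "
from h import *
print(ctrl.sign_off())"
```

```text
the job is handed in; nothing more can be done
None
```

The job is handed in at about 27 s of the 67 s limit: the valve is shut against its stop, the probe was dipped and held in the steel beaker for well over a second and is back home in its stand, and image matching shows the beaker, bottles and jar unmoved. My first try at the lever passed over it without contact, because the tool really sits about 35 mm higher than the robot reports; I corrected for that before the second try.

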